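# File the recipe card and hold the clip open over it

## Task

Take the recipe card out of its wooden stand and stand it upright in the white slot inside the open drawer, and let go of it. Then squeeze the orange spring clip by its handles, take it off its stand and hold it wide open around the middle of the card's top edge, with the edge a good one to three centimetres inside the mouth and the clip touching nothing but your fingers, so that I can slip a shopping note in. Finish while still holding the clip squeezed open there: do not let it bite or put it down; leave the drawer open and everything else where it is.

Things in the scene. Friction and masses are not known exactly. Their poses are not given: they have to be found in the camera images.
- card_mid (a point): Centre of the stiff laminated recipe card (white, red band and a tomato picture): a flat upright board 8 mm thick (its x), 85 mm wide (its y), 130 mm high (its z, up), 75 g. The top edge is 65 mm above this point, the foot 65 mm below. At the start it stands loosely in the card stand
- card: The same card, origin at the centre of its foot, same axes
- card_stand: Fixed wooden stand, 60 x 110 mm, 34 mm high, origin at the centre of its underside on the counter. The card stands in its groove (along its y, 9.5 mm wide, floor 8 mm and top edges 34 mm above the counter)
- slot (a point): Floor centre of the white card slot fixed inside the drawer, 28 mm above the counter. It runs along its y (across the drawer); x is the card's thickness direction. 10.4 mm wide up to 22 mm above the floor, then flaring to about 37 mm at 41 mm above the floor; 118 mm long between end cheeks that reach 40 mm above the floor
- unit: Fixed wooden drawer unit, 300 deep (x) x 240 wide (y) x 130 mm high, front towards the robot (-x), origin on the counter below the middle of its front. The drawer's front panel reaches 118 mm above the counter and has a black knob. A wine-red bowl, 50 mm high, stands fixed on top, well back. Two spice tins, 53 mm high, are fixed in the drawer beside the slot, on its +y side
- unit_drawer0 (a joint): How far the drawer is pulled out (m); 0 is shut, it starts 0.15 to 0.18 open and slides with light friction. The slot rides with it, and lies about 75 mm behind the drawer's front and at least 65 mm in front of the unit's front face
- clip_grip (a point): Grip point of the orange spring clip, midway between its two handle plates, half-way up, 78 mm above the shut jaw tips. x: across the handles (squeeze along it), y: along the hinge, z: up. Plates 36 mm wide (y), 48 mm long, a V 54 mm wide outside at the top (24 mm above here), 27 mm at the hinge (26 mm below); squeezed fully they are parallel, 27 mm outside. Half a turn about z is the same
- clip_tips (a point): Midway between the clip's jaw tips, 75 mm below clip_grip, same axes, at the tips' height when wide open. The clip stands jaws down. Shut, the jaws are 6 mm apart; wide open the mouth is 34 mm at the tips and 22 mm wide 20 mm further in; the hinge hub closes it 43 mm above the tips. Jaws are 40 mm wide (y)
- clip: The same clip, 70 g, origin midway between the shut jaws' tips at their underside, same axes
- jaw_a (a joint): Opening angle of one jaw of the clip (rad): 0 shut, 0.28 wide open at a firm stop. A spring shuts it: at mid-handle about 3 N opens it, about 8 N holds it wide open; squeezing harder against the stop does no harm
- jaw_b (a joint): Opening angle of the other jaw; linked, always the same as jaw_a
- clip_stand: Fixed wooden foot 90 x 70 mm, 12 mm high, origin at the centre of its underside on the counter, with an upright aluminium plate on it (5 mm thick along x, 50 mm wide, top 42 mm above the counter). The clip straddles that plate, its jaw tips on the foot; squeeze the handles and lift straight up by 50 mm to clear the plate
- mug: Bystander: blue mug, 76 mm across, 85 mm high, on the counter
- jar: Bystander: amber jar, 68 mm across, 100 mm high, on the counter
- mill: Bystander: dark wooden pepper mill, 56 mm across, 145 mm high, on the counter
- can: Bystander: can with a yellow label, 66 mm across, 90 mm high, on the counter
- spoon: Bystander: wooden spoon lying on the counter near the robot
Things that resemble listed ones, but are neither listed nor needed, are in the scene too. Leave any green, red or turquoise look-alike of the clip alone.

How it is judged:
By the outcome, as a careful person would: the job done as asked, in the order asked, and still so for the second after the job is handed in, while the arm keeps its last pose, push and grip.
It also fails if it takes over 54 s, if anything falls off the work surface, if the arm or the gripper's body presses on something with over 40 N, if the wrist force passes 120 N, or if a joint passes its speed limit or range.

## Robot

A 6-joint arm with a two-finger parallel gripper is mounted at the origin on the work surface. World frame = base frame: x ahead of the robot, y to its left, z up, the work surface at z = 0. Lengths are in m, angles in rad, forces in N, time in s.
With the tool pointing down it reaches from about 0.25 to 0.85 m from the base axis. Payload 12.5 kg.
Tool frame: the origin (TCP) lies where the fingers leave the gripper's body, on its centre line; the fingertips stand 84 mm ahead of it and the grasp point (between the pads) lies 65 mm ahead of it; z points along the fingers, y is the direction in which the jaws open and shut (so a half turn about z gives the same grasp; the last joint's range is limited). The gripper opens to 93 mm and grips with 3 to 60 N. Pads are 15 mm wide; open, the fingers measure 128 mm over their backs; the gripper's body (75 mm by 188 mm) begins 65 mm behind the grasp point.
Start: joints at [1.18, 0.351, 1.652, -0, 1.139, -0.085], TCP at [0.166, 0.524, 0.303] pointing down, gripper open.
Joint ranges: [-2.75, 2.75], [-0.79, 2.1], [0.01, 2.65], [-1.57, 4.71], [0.07, 3.14], [-2.87, 2.87]. Speed limits (rad/s): [2.22, 2.22, 2.79, 3.14, 3.14, 3.14].

## Interface

Orientations are given as a 3x3 rotation matrix whose columns are the frame's x, y, z axes.
In Python, from workcell import monitor, cams, sign_off gives the robot as it stands. The module is installed in compiled form; this text tells all that it offers.
- The arm moves only by the tool carry_out, never from a script. Its argument "increments" is a list of rows, each a list of 7 numbers: the shift along the tool's x, y, z in units of 0.3 m (1.0 is 0.3 m), then the turn, a rotation vector about the tool's x, y, z in units of 120 degrees (1.0 is 120 degrees), then the opening, from 0 (shut) to 1 (fully open). In form: [[x, y, z, ax, ay, az, hand], ...]. A call has 1 to 20 rows; each row shifts and turns the pose as measured when the row begins, along the tool's axes as they then stand; what a row does not reach is not made up. A row lasts 1/8 s, in which the tool goes at most 62.5 mm and 10.7 degrees, less where a joint would pass 70% of its speed; a pose out of reach is approached as far as the arm can. A call with a number of a shift or a turn outside -1 to 1 is refused whole. A call with a gripper value outside its range is refused whole. The fingers move at their own pace and stop on an object; "force" is the grip in N (left out, the last holds). Time passes only in rows, so rows that do not move let the fingers close. It gives the time, the measured TCP pose, the force and the opening at its end, in the units of the state.
- monitor.read_state(): the state, without advancing time (a new reading comes with each control period).
- cams.read_camera(name): name is "side" or "top"; returns a dict with "pixels" (480x640x3 uint8, blue, green, red), "fx", "fy", "cx", "cy" (pixels), "k1" (the pictures are not rectified: a ray, as slopes to the right and down, at radius r is drawn at 1 + k1 r^2 times it, then the intrinsics apply), "extrinsics" (4x4, takes a point from camera to world coordinates). Camera axes: x right, y up, looking along -z (the intrinsics and any distortion apply to the point x, -y, -z); pixel columns grow to the right and rows downward; lengths in m; the calibration is good to about 2 mm. A picture is of the moment at which its call begins. There is no depth.
- sign_off(): hands the job in, once; it reports no verdict.
The state is a dict: "t": time; "joint_pos": joint angles; "qd": joint speeds; "effort": joint torques, N m; "tcp_pos": TCP position; "tool_rot": TCP orientation; "ft_force": force on the tool from outside, world axes, zero at the start; "ft_torque": the same for the moment, N m; "opening": opening from 0.0 (shut) to 1.0 (fully open).
Only numpy, scipy, OpenCV 4.12 (cv2) and the standard library are available. Lean on these libraries where they do the work, as an engineer would, in place of code of your own. Each camera call takes 0.05 s, during which the arm holds its last target.

## Working session

There is one attempt and no reset: what is moved stays moved. The work goes in short steps, Python scripts to look and compute and a tool call to move; the robot and the scene stay as the last step left them, time stands still between calls to the robot, and variables do not carry over. Pictures are saved under pics/ and viewed, and the job is handed in when it is done.

Besides the shell and the picture viewer there is one more tool, called after "Call:" in YAML: its name, and indented under it one key for each argument. carry_out: Moves the arm, as the interface text tells. Shifts and turns lie within -1 to 1; 1 stands for 0.3 m of shift or 120 degrees of turn. Its arguments: {"type":"object","properties":{"increments":{"type":"array","items":{"type":"array","items":{"type":"number","minimum":-1,"maximum":1}}},"force":{"type":"number"}},"required":["increments"]}

```bash
mkdir -p pics; cat > h.py <<'E'
import numpy as np, cv2
from workcell import monitor, cams
def grab(n,f=None):
    c=cams.read_camera(n)
    if f: cv2.imwrite('pics/'+f,c['pixels'])
    return c
def ray(c,u,v):
    x=(u-c['cx'])/c['fx']; y=(v-c['cy'])/c['fy']
    rd=np.hypot(x,y); r=rd
    for _ in range(50): r=rd/(1+c['k1']*r*r)
    s=r/rd if rd>0 else 1
    E=np.array(c['extrinsics']); d=E[:3,:3]@np.array([x*s,-y*s,-1]); return E[:3,3],d
def onz(c,u,v,z):
    o,d=ray(c,u,v); return o+d*(z-o[2])/d[2]
def proj(c,p):
    E=np.array(c['extrinsics']); q=E[:3,:3].T@(np.array(p)-E[:3,3])
    x=q[0]/-q[2]; y=-q[1]/-q[2]; k=1+c['k1']*(x*x+y*y)
    return np.array([c['fx']*x*k+c['cx'],c['fy']*y*k+c['cy']])
def tri(c1,p1,c2,p2):
    o1,d1=ray(c1,*p1);o2,d2=ray(c2,*p2)
    d1=d1/np.linalg.norm(d1);d2=d2/np.linalg.norm(d2)
    t=np.linalg.lstsq(np.array([d1,-d2]).T,o2-o1,rcond=None)[0]
    a=o1+t[0]*d1;b=o2+t[1]*d2
    return (a+b)/2,np.linalg.norm(a-b)
E
python3 - <<'E'
from h import *
for n in('side','top'):
    c=grab(n,n+'0.png'); print(n,c['fx'],c['cx'],c['cy'],c['k1'],np.round(c['extrinsics'],3).tolist())
s=monitor.read_state();print(s)
E
```

```text
side 510.1472618784483 317.9203008194091 241.5644752841824 -0.11693077709521672 [[-0.999, 0.038, -0.032, 0.54], [-0.05, -0.708, 0.705, 0.997], [0.004, 0.705, 0.709, 1.09], [0.0, 0.0, 0.0, 1.0]]
top 466.422498907931 324.41801356622494 238.35983933613082 -0.03464774578341155 [[-0.023, 0.994, -0.104, 0.494], [-1.0, -0.023, 0.003, 0.025], [0.0, 0.104, 0.995, 1.07], [0.0, 0.0, 0.0, 1.0]]
{'t': 0.1, 'joint_pos': array([ 1.18035913e+00,  3.51164797e-01,  1.65234233e+00, -2.22309056e-06,
        1.13909034e+00, -8.45625092e-02]), 'qd': array([ 0.00024417, -0.0019677 , -0.00172039, -0.00011217,  0.00160172,
       -0.00176441]), 'effort': array([ 3.51557494e-03, -4.98032928e+01, -2.85703182e+01,  7.01975031e-02,
        2.39362201e-02, -3.16234855e-05]), 'tcp_pos': array([0.16549421, 0.52428531, 0.30227159]), 'tool_rot': array([[-9.53584190e-01,  3.01126300e-01, -3.80558414e-04],
       [ 3.01126529e-01,  9.53583740e-01, -9.29964559e-04],
       [ 8.28575291e-05, -1.00139573e-03, -9.99999495e-01]]), 'ft_force': array([-0.38307075,  0.43749072, -0.03678463]), 'ft_torque': array([ 0.0533865 ,  0.00554981, -0.02765248]), 'opening': 1.003815428961194}
```

View pics/side0.png

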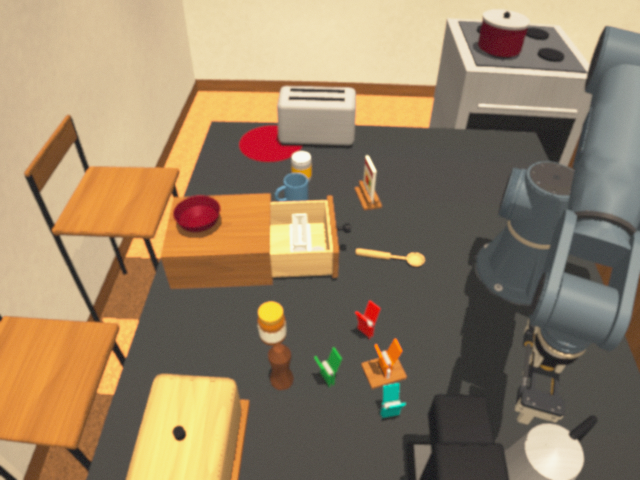

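View pics/top0.png

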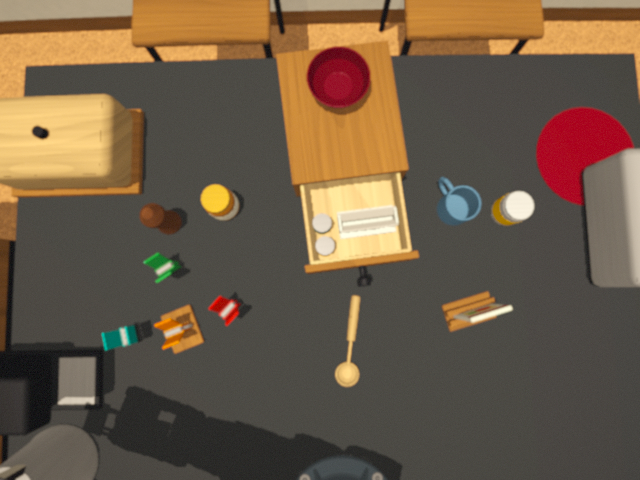

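Candidates for the clip:
- Orange on a wooden foot: side (388,360), top (177,330).
- Red: side (368,320), top (225,310).
- Green: side (328,366), top (162,266).
- Turquoise: side (391,402), top (120,337).

I choose the orange one. The card is at side (370,180), top (482,313). The slot is at side (300,232), top (368,221). The two spice tins are at top (322,223) and (325,245). I'll check these in close crops.

```bash
python3 - <<'E'
from h import *
s=cv2.imread('pics/side0.png');t=cv2.imread('pics/top0.png')
def cr(i,u,v,w=50,h=37): return cv2.resize(i[v-h:v+h,u-w:u+w],(400,296),interpolation=cv2.INTER_CUBIC)
a=np.vstack([np.hstack([cr(s,385,360),cr(t,178,330)]),np.hstack([cr(s,368,182),cr(t,480,312)])])
cv2.imwrite('pics/crops0.png',a)
a=np.hstack([cr(s,302,232),cr(t,360,225,65,48)])
cv2.imwrite('pics/crops1.png',a)
E
```

```text
(no output)
```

View pics/crops0.png

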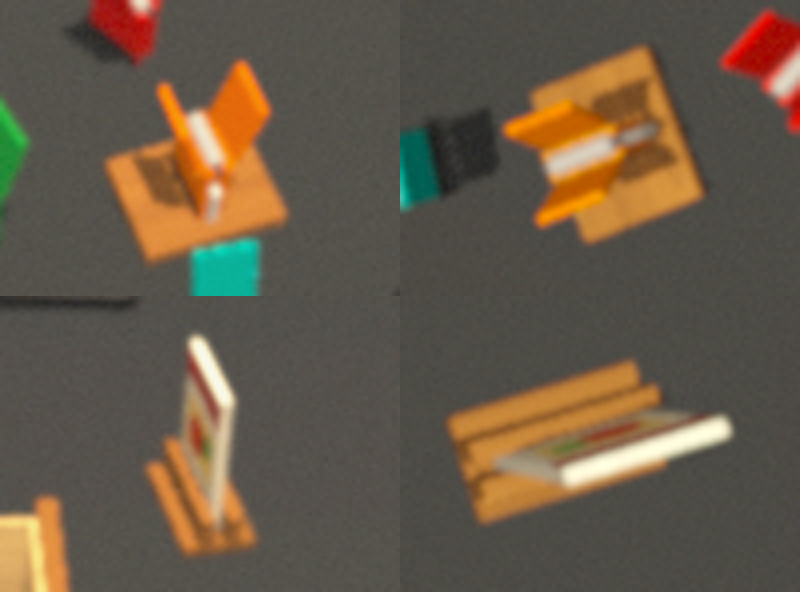

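View pics/crops1.png

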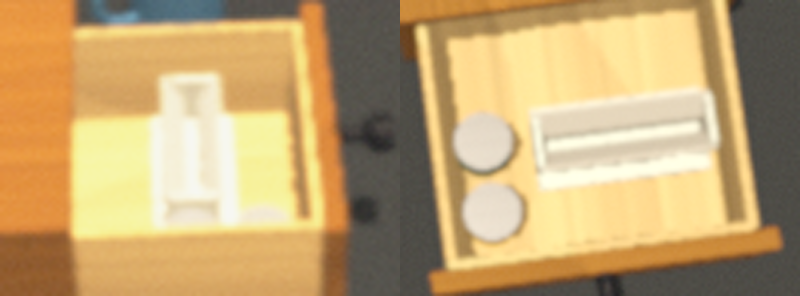

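```bash
cat > m.py <<'E'
from h import *
s=cams.read_camera('side');t=cams.read_camera('top')
def rect(c,lo,hi,box,name,hsv=True):
    im=c['pixels'];im2=cv2.cvtColor(im,cv2.COLOR_BGR2HSV)
    m=cv2.inRange(im2,np.array(lo),np.array(hi));M=np.zeros_like(m);u0,v0,u1,v1=box;M[v0:v1,u0:u1]=m[v0:v1,u0:u1]
    cs,_=cv2.findContours(M,0,2);k=max(cs,key=cv2.contourArea);r=cv2.minAreaRect(k);print(name,r,cv2.contourArea(k));return cv2.boxPoints(r)
E
python3 - <<'E'
from m import *
b=rect(t,(15,0,200),(45,70,255),(455,295,530,340),'card')
for p in b: print(p,onz(t,*p,.138).round(4))
print('c',onz(t,*b.mean(0),.138))
b=rect(s,(15,0,200),(45,70,255),(355,145,385,210),'cards');print(b)
b=rect(t,(0,0,180),(45,40,255),(335,195,402,245),'slot')
for p in b: print(p,onz(t,*p,.068).round(4))
hs=cv2.cvtColor(t['pixels'],cv2.COLOR_BGR2HSV)
print(hs[215:232:2,370].tolist())
for b2,n in (((100,300,230,360),'clip'),):
  b=rect(t,(8,180,90),(22,255,255),b2,n)
# panel top front edge, unit sides
for p in((307,270),(418,257)): print('panel',onz(t,*p,.118))
for p in((293,181),(407,165)): print('unitfront',onz(t,*p,.130))
for p in((161,325),(186,353),(203,343),(190,306)): print('foot',onz(t,*p,.012))
E
```

```text
card ((490.70404052734375, 313.6461181640625), (5.169421672821045, 42.71046447753906), 72.47443389892578) 167.5
[469.5617  317.61212] [ 0.4277 -0.2615  0.138 ]
[510.28967 304.75067] [ 0.4508 -0.3446  0.138 ]
[511.84637 309.6801 ] [ 0.441  -0.3471  0.138 ]
[471.1184  322.54156] [ 0.4179 -0.2641  0.138 ]
c [ 0.43431702 -0.30419653  0.138     ]
cards ((370.8000183105469, 164.1000213623047), (19.677398681640625, 3.130495071411133), 63.43495178222656) 47.0
[[365.00003 156.00002]
 [367.80002 154.60002]
 [376.6     172.20003]
 [373.80002 173.60002]]
slot ((366.0, 225.0), (24.0, 56.0), 90.0) 456.5
[338. 213.] [ 0.6542 -0.0084  0.068 ]
[394. 213.] [ 0.6515 -0.1302  0.068 ]
[394. 237.] [ 0.599  -0.1281  0.068 ]
[338. 237.] [ 0.6018 -0.0071  0.068 ]
[[19, 46, 229], [20, 47, 216], [25, 33, 239], [25, 31, 254], [21, 43, 224], [19, 48, 217], [19, 46, 231], [22, 38, 233], [30, 25, 255]]
clip ((177.2036590576172, 330.2670593261719), (38.76838684082031, 40.793235778808594), 69.775146484375) 935.5
panel [0.53024794 0.05944235 0.118     ]
panel [ 0.5515397  -0.16810518  0.118     ]
unitfront [0.71288664 0.08431744 0.13      ]
unitfront [ 0.74133414 -0.15139473  0.13      ]
foot [0.41792652 0.39399575 0.012     ]
foot [0.35498505 0.33719665 0.012     ]
foot [0.37630756 0.29904061 0.012     ]
foot [0.45903446 0.32856012 0.012     ]
```

```bash
python3 - <<'E'
from h import *
s=cv2.imread('pics/side0.png');t=cv2.imread('pics/top0.png')
def cr(i,u,v,w=25,h=18,sc=16): 
    a=cv2.resize(i[v-h:v+h,u-w:u+w],None,fx=sc,fy=sc,interpolation=cv2.INTER_CUBIC)
    for k in range(0,2*w,5): cv2.putText(a,str(u-w+k),(k*sc,10),0,.35,(255,255,255)); cv2.line(a,(k*sc,0),(k*sc,a.shape[0]),(255,255,255) if k%10==0 else (120,120,120),1)
    for k in range(0,2*h,5): cv2.putText(a,str(v-h+k),(0,k*sc+10),0,.35,(255,255,255)); cv2.line(a,(0,k*sc),(a.shape[1],k*sc),(120,120,120),1)
    return a
cv2.imwrite('pics/c_t.png',cr(t,180,330));cv2.imwrite('pics/c_s.png',cr(s,387,360))
cv2.imwrite('pics/sl_t.png',cr(t,368,222,36,20,11))
E
```

```text
(no output)
```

View pics/c_t.png

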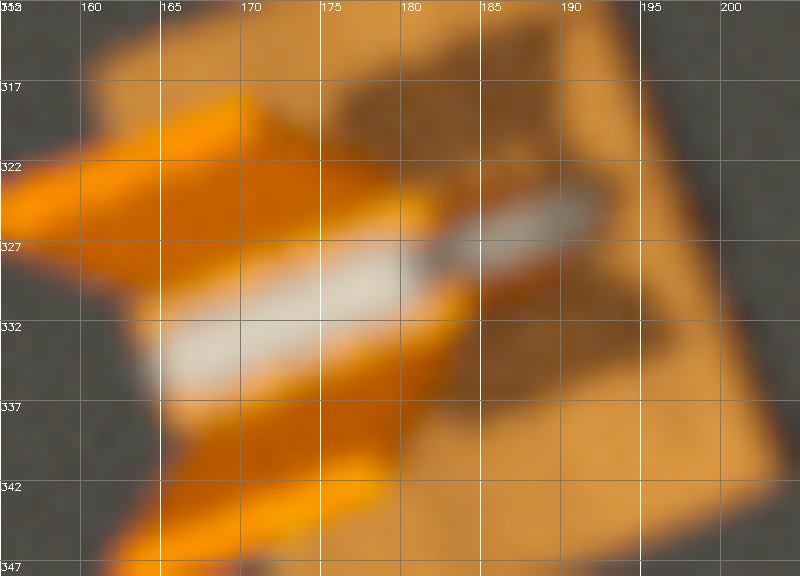

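View pics/c_s.png

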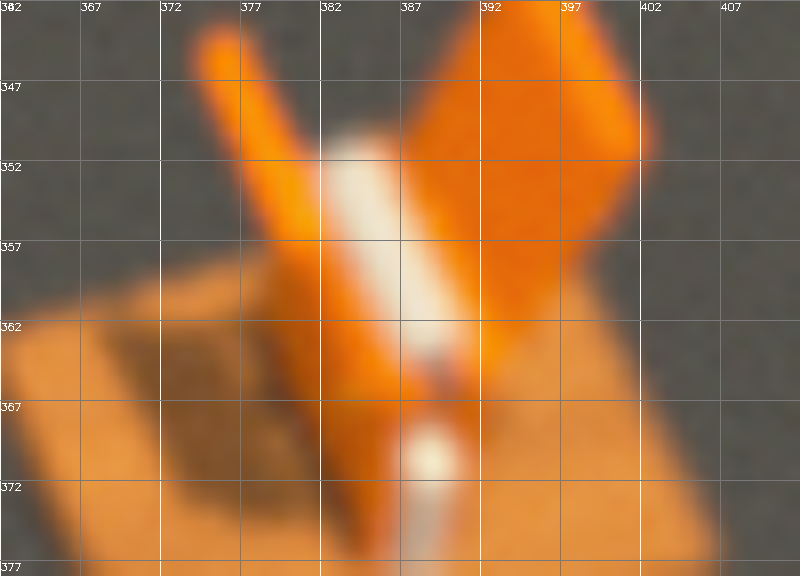

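View pics/sl_t.png

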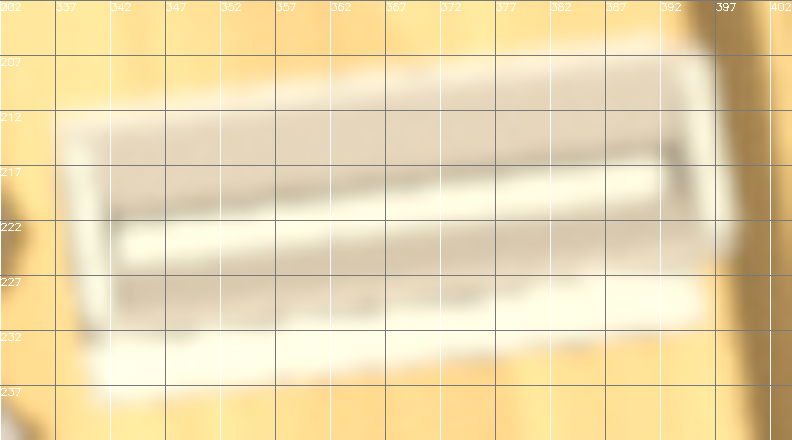

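```bash
cat > clip.py <<'E'
from m import *
def clip(t,z,box=(140,300,215,360)):
    hs=cv2.cvtColor(t['pixels'],cv2.COLOR_BGR2HSV)
    m=cv2.inRange(hs,np.array((10,200,225)),np.array((25,255,255)));M=np.zeros_like(m);u0,v0,u1,v1=box;M[v0:v1,u0:u1]=m[v0:v1,u0:u1]
    cs,_=cv2.findContours(M,0,2);cs=sorted(cs,key=cv2.contourArea)[-2:]
    out=[]
    for k in cs:
        r=cv2.minAreaRect(k);p=onz(t,*r[0],z);b=cv2.boxPoints(r);print(r,p.round(4));out.append(p)
    d=out[1]-out[0];print('mid',(out[0]+out[1])/2,'axis x ang',np.degrees(np.arctan2(d[1],d[0]))%180,'sep',np.linalg.norm(d))
E
python3 - <<'E'
from clip import *
clip(t,.113)
for a in (((342.5,224.6),(392,218.4),.050),((338,213),(391,206),.069),((342.2,232.2),(394.5,226),.069),((338,213),(342.2,232.2),.069),((396,207),(398.5,225),.068)):
    p,q=onz(t,*a[0],a[2]),onz(t,*a[1],a[2]);d=q-p;print(p.round(4),q.round(4),'mid',((p+q)/2).round(4),np.degrees(np.arctan2(d[1],d[0])))
# clip plate stand top: white? bright spot end at side
for (u,v,z) in ((188.5,325.5,.042),): print(onz(t,u,v,z))
s_=lambda p:(proj(s,p).round(1),proj(t,p).round(1))
print('card centre top in side',s_((.4343,-.3042,.138)))
E
```

```text
((170.46551513671875, 344.413818359375), (2.971125364303589, 16.526885986328125), 68.19859313964844) [0.386  0.3391 0.113 ]
((162.5171356201172, 322.0376892089844), (2.8138599395751953, 16.138315200805664), 65.55604553222656) [0.4311 0.3557 0.113 ]
mid [0.40854282 0.34742366 0.113     ] axis x ang 20.190316668579484 sep 0.048116963067414746
[ 0.631  -0.0183  0.05  ] [ 0.6423 -0.1281  0.05  ] mid [ 0.6367 -0.0732  0.05  ] -84.09946918678713
[ 0.654  -0.0084  0.069 ] [ 0.6669 -0.1241  0.069 ] mid [ 0.6605 -0.0662  0.069 ] -83.68128804712119
[ 0.6119 -0.0164  0.069 ] [ 0.6228 -0.13    0.069 ] mid [ 0.6174 -0.0732  0.069 ] -84.49884830829559
[ 0.654  -0.0084  0.069 ] [ 0.6119 -0.0164  0.069 ] mid [ 0.633  -0.0124  0.069 ] -169.2736805118683
[ 0.6646 -0.135   0.068 ] [ 0.625  -0.1389  0.068 ] mid [ 0.6448 -0.137   0.068 ] -174.41991274754122
[0.41788078 0.32308032 0.042     ]
card centre top in side (array([371.1, 163. ]), array([490.7, 313.7]))
```

```bash
cat > plan.py <<'E'
from h import *
from scipy.spatial.transform import Rotation as R
def tgt(h):
    h=np.radians(h);y=np.array([np.cos(h),np.sin(h),0]);z=np.array([0,0,-1.]);return np.array([np.cross(y,z),y,z]).T
def plan(wps,step=.05,ang=9.0,hold=0):
    """wps: (x,y,z of TCP, heading of tool y deg, hand)"""
    s=monitor.read_state();p=np.array(s['tcp_pos']);r=np.array(s['tool_rot']);rows=[]
    for x,y,z,h,g in wps:
        q=np.array([x,y,z]);T=R.from_matrix(tgt(h));R0=R.from_matrix(r);rv=(R0.inv()*T).as_rotvec();p0=p
        n=max(1,int(np.ceil(max(np.linalg.norm(q-p)/step,np.degrees(np.linalg.norm(rv))/ang))))
        for i in range(n):
            pn=p0+(q-p0)*(i+1)/n;d=r.T@(pn-p)/.3
            rows.append([round(float(v),3)+0.0 for v in d]+[round(float(v),3)+0.0 for v in rv/n/np.radians(120)]+[g])
            p=p+r@np.array(rows[-1][:3])*.3
            r=r@R.from_rotvec(np.array(rows[-1][3:6])*np.radians(120)).as_matrix()
    print(len(rows),'end',p.round(4));print(str(rows).replace(' ',''))
def st():
    s=monitor.read_state();y=s['tool_rot'][:,1];print('t',s['t'],'tcp',s['tcp_pos'].round(4),'head',np.degrees(np.arctan2(y[1],y[0])).round(2),'tilt',s['tool_rot'][:,2].round(3),'F',s['ft_force'].round(2),'op',round(s['opening'],3),'j',s['joint_pos'].round(2))
E
python3 -c "
from plan import *
plan([(.434,-.304,.27,15.5,1.0)])"
```

```text
18 end [ 0.434  -0.304   0.2701]
[[-0.094,-0.131,0.006,0.0,0.0,0.026,1.0],[-0.1,-0.126,0.006,0.0,0.0,0.026,1.0],[-0.108,-0.121,0.006,0.0,0.0,0.026,1.0],[-0.113,-0.114,0.006,0.0,0.0,0.026,1.0],[-0.12,-0.108,0.006,0.0,0.0,0.026,1.0],[-0.125,-0.101,0.006,0.0,0.0,0.026,1.0],[-0.131,-0.095,0.007,0.0,0.0,0.026,1.0],[-0.136,-0.087,0.006,0.0,0.0,0.026,1.0],[-0.14,-0.079,0.006,0.0,0.0,0.026,1.0],[-0.145,-0.072,0.006,0.0,0.0,0.026,1.0],[-0.148,-0.064,0.006,0.0,0.0,0.026,1.0],[-0.151,-0.056,0.006,0.0,0.0,0.026,1.0],[-0.154,-0.047,0.006,0.0,0.0,0.026,1.0],[-0.157,-0.039,0.006,0.0,0.0,0.026,1.0],[-0.158,-0.03,0.006,0.0,0.0,0.026,1.0],[-0.16,-0.022,0.006,0.0,0.0,0.026,1.0],[-0.161,-0.013,0.006,0.0,0.0,0.026,1.0],[-0.161,-0.004,0.006,0.0,0.0,0.026,1.0]]
```

Call:
carry_out:
  increments:
    - [-0.09, -0.13, 0.0, 0, 0, 0.026, 1]
    - [-0.1, -0.13, 0.0, 0, 0, 0.026, 1]
    - [-0.11, -0.12, 0.0, 0, 0, 0.026, 1]
    - [-0.11, -0.11, 0.0, 0, 0, 0.026, 1]
    - [-0.12, -0.11, 0.0, 0, 0, 0.026, 1]
    - [-0.125, -0.1, 0.0, 0, 0, 0.026, 1]
    - [-0.13, -0.095, 0.0, 0, 0, 0.026, 1]
    - [-0.135, -0.085, 0.0, 0, 0, 0.026, 1]
    - [-0.14, -0.08, 0.0, 0, 0, 0.026, 1]
    - [-0.145, -0.07, 0.0, 0, 0, 0.026, 1]
    - [-0.15, -0.065, 0.0, 0, 0, 0.026, 1]
    - [-0.15, -0.055, 0.0, 0, 0, 0.026, 1]
    - [-0.155, -0.045, 0.0, 0, 0, 0.026, 1]
    - [-0.155, -0.04, 0.0, 0, 0, 0.026, 1]
    - [-0.16, -0.03, 0.0, 0, 0, 0.026, 1]
    - [-0.16, -0.02, 0.0, 0, 0, 0.026, 1]
    - [-0.16, -0.01, 0.0, 0, 0, 0.026, 1]
    - [-0.16, 0, 0.0, 0, 0, 0.026, 1]
    - [0, 0, 0, 0, 0, 0, 1]
  force: 25

```text
t: 2.68
tcp_pos: [0.43, -0.3323, 0.304]
tool_rot: [[-0.25, 0.968, 0.009], [0.968, 0.25, 0.0], [-0.002, 0.009, -1.0]]
ft_force: [-0.1, -0.3, -0.3]
opening: 0.998
```

```bash
python3 -c "
from plan import *
st();plan([(.434,-.304,.30,15.5,1.0),(.434,-.304,.188,15.5,1.0)],.03)"
```

```text
t 2.675 tcp [ 0.43   -0.3323  0.304 ] head 14.48 tilt [ 0.009  0.    -1.   ] F [-0.11 -0.26 -0.29] op 0.998 j [-0.75  0.34  1.67  0.01  1.13 -1.  ]
5 end [ 0.434  -0.3041  0.1879]
[[0.088,0.036,0.013,0.004,0.001,-0.009,1.0],[0.0,0.0,0.093,0.0,0.0,0.0,1.0],[0.0,0.0,0.094,0.0,0.0,0.0,1.0],[0.0,0.0,0.093,0.0,0.0,0.0,1.0],[0.0,0.0,0.094,0.0,0.0,0.0,1.0]]
```

Call:
carry_out:
  increments:
    - [0.088, 0.036, 0.013, 0.004, 0.001, -0.009, 1]
    - [0, 0, 0, 0, 0, 0, 1]
    - [0, 0, 0.09, 0, 0, 0, 1]
    - [0, 0, 0, 0, 0, 0, 1]

```text
t: 3.18
tcp_pos: [0.4334, -0.3027, 0.273]
tool_rot: [[-0.27, 0.963, 0.0], [0.963, 0.27, 0.0], [0.0, 0.0, -1.0]]
ft_force: [0.1, 0.3, 0.4]
opening: 0.999
```

```bash
python3 -c "
from plan import *
st();plan([(.434,-.304,.188,15.5,1.0)],.03)"
```

```text
t 3.175 tcp [ 0.4334 -0.3027  0.273 ] head 15.67 tilt [ 0.  0. -1.] F [0.11 0.32 0.44] op 0.999 j [-0.7   0.35  1.74  0.    1.06 -0.97]
3 end [ 0.4341 -0.304   0.1881]
[[-0.002,0.0,0.094,0.0,0.0,0.0,1.0],[-0.001,0.001,0.095,0.0,0.0,0.0,1.0],[-0.002,0.0,0.094,0.0,0.0,0.0,1.0]]
```

Call:
carry_out:
  increments:
    - [-0.002, 0, 0.094, 0, 0, 0, 1]
    - [-0.002, 0.001, 0.094, 0, 0, 0, 1]
    - [-0.001, 0, 0.094, 0, 0, 0, 1]
    - [0, 0, 0, 0, 0, 0, 1]

```text
t: 3.68
tcp_pos: [0.4356, -0.3061, 0.1915]
tool_rot: [[-0.27, 0.963, 0.005], [0.963, 0.27, -0.004], [-0.006, 0.004, -1.0]]
ft_force: [0.2, 0.6, 0.5]
opening: 1.0
```

```bash
python3 -c "
from plan import *
st()
grab('side','s1.png');grab('top','t1.png')
s=cv2.imread('pics/s1.png');t=cv2.imread('pics/t1.png')
a=np.hstack([cv2.resize(s[120:220,310:440],(400,308),interpolation=2),cv2.resize(t[260:360,420:550],(400,308),interpolation=2)]);cv2.imwrite('pics/x1.png',a)"
```

```text
t 3.675 tcp [ 0.4356 -0.3061  0.1915] head 15.68 tilt [ 0.005 -0.004 -1.   ] F [0.19 0.6  0.53] op 1.0 j [-0.7   0.46  1.8   0.    0.87 -0.97]
```

View pics/x1.png

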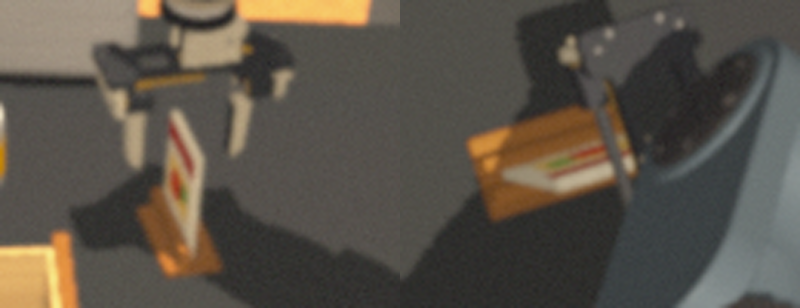

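The side view shows the fingers at about (353,170) and (387,165), either side of the card's top near (368,160). I'll correct the pose and close.

Call:
carry_out:
  increments:
    - [0.008, -0.003, 0.011, 0.002, 0.003, 0, 1]
    - [0, 0, 0, 0, 0, 0, 0.5]
    - [0, 0, 0, 0, 0, 0, 0.3]
    - [0, 0, 0, 0, 0, 0, 0.1]
    - [0, 0, 0, 0, 0, 0, 0]
    - [0, 0, 0, 0, 0, 0, 0]
    - [0, 0, 0, 0, 0, 0, 0]
  force: 25

```text
t: 4.65
tcp_pos: [0.4356, -0.3052, 0.1931]
tool_rot: [[-0.27, 0.963, 0.006], [0.963, 0.27, -0.004], [-0.006, 0.004, -1.0]]
ft_force: [0.1, 0.1, 0.9]
opening: 0.403
```

```bash
python3 -c "
from plan import *
st();plan([(.434,-.304,.36,15.5,0)],.035)"
```

```text
t 4.65 tcp [ 0.4356 -0.3052  0.1931] head 15.69 tilt [ 0.006 -0.004 -1.   ] F [0.11 0.09 0.9 ] op 0.403 j [-0.7   0.46  1.8   0.    0.88 -0.97]
5 end [ 0.4339 -0.3039  0.3599]
[[0.0,0.0,-0.111,0.0,0.001,0.0,0],[0.001,-0.001,-0.112,0.0,0.001,0.0,0],[0.001,0.0,-0.111,0.0,0.001,0.0,0],[0.001,0.0,-0.111,0.0,0.001,0.0,0],[0.002,-0.001,-0.111,0.0,0.001,0.0,0]]
```

Call:
carry_out:
  increments:
    - [0.003, -0.005, 0.03, 0.003, 0.003, 0, 0.4]
    - [0, 0, 0.01, 0, 0, 0, 0.1]
    - [0, 0, 0.01, 0, 0, 0, 0]
    - [0, 0, 0.005, 0, 0, 0, 0]
    - [0, 0, 0.005, 0, 0, 0, 0]
    - [0, 0, 0.005, 0, 0, 0, 0]

```text
t: 5.4
tcp_pos: [0.4346, -0.3048, 0.1745]
tool_rot: [[-0.27, 0.963, -0.001], [0.963, 0.27, 0.0], [0.0, -0.001, -1.0]]
ft_force: [-8.1, 6.4, 25.6]
opening: 0.086
```

```bash
python3 -c "
from plan import *
st()"
```

```text
t 5.4 tcp [ 0.4346 -0.3048  0.1745] head 15.66 tilt [-0.001  0.    -1.   ] F [-8.1   6.43 25.55] op 0.086 j [-0.7   0.49  1.81 -0.    0.85 -0.97]
```

Call:
carry_out:
  increments:
    - [0, 0, -0.04, 0, 0, 0, 0]
    - [0, 0, -0.1, 0, 0, 0, 0]
    - [0, 0, -0.11, 0, 0, 0, 0]
    - [0, 0, -0.11, 0, 0, 0, 0]
    - [0, 0, -0.11, 0, 0, 0, 0]
    - [0, 0, -0.08, 0, 0, 0, 0]
    - [0, 0, 0, 0, 0, 0, 0]

```text
t: 6.28
tcp_pos: [0.4345, -0.3045, 0.3466]
tool_rot: [[-0.27, 0.963, 0.0], [0.963, 0.27, -0.001], [-0.001, 0.0, -1.0]]
ft_force: [0.3, 0.8, -1.6]
opening: 0.085
```

```bash
python3 -c "
from plan import *
st();plan([(.6375,-.0735,.34,5.8,0)],.035)
grab('side','s2.png')
s=cv2.imread('pics/s2.png');cv2.imwrite('pics/x2.png',cv2.resize(s[60:220,280:480],(800,640)[:2],interpolation=2)[:600])"
```

```text
t 6.275 tcp [ 0.4345 -0.3045  0.3466] head 15.67 tilt [ 0.    -0.001 -1.   ] F [ 0.33  0.85 -1.57] op 0.085 j [-0.7   0.27  1.65 -0.    1.22 -0.97]
9 end [ 0.6375 -0.0735  0.3399]
[[0.062,0.095,0.002,0.0,0.0,0.009,0],[0.064,0.095,0.003,0.0,0.0,0.009,0],[0.066,0.093,0.002,0.0,0.0,0.009,0],[0.067,0.092,0.003,0.0,0.0,0.009,0],[0.069,0.09,0.002,0.0,0.0,0.009,0],[0.071,0.09,0.002,0.0,0.0,0.009,0],[0.072,0.087,0.003,0.0,0.0,0.009,0],[0.074,0.087,0.002,0.0,0.0,0.009,0],[0.076,0.085,0.003,0.0,0.0,0.009,0]]
```

View pics/x2.png

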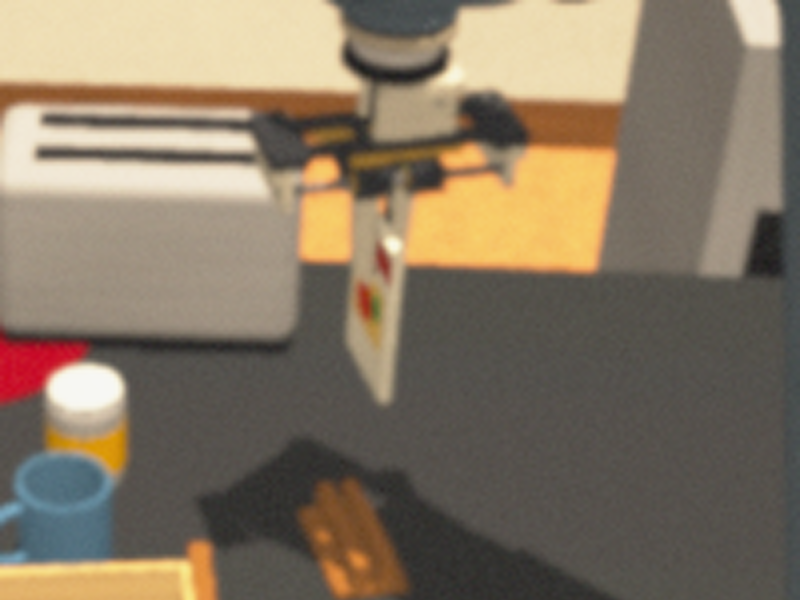

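The card is held, hanging below the fingers at side px about (376,140). Its foot is near (374,160), clear of the stand at (368,192). Moving it over the slot.

Call:
carry_out:
  increments:
    - [0.062, 0.095, 0.002, 0, 0, 0.009, 0]
    - [0.064, 0.095, 0.002, 0, 0, 0.009, 0]
    - [0.066, 0.093, 0.002, 0, 0, 0.009, 0]
    - [0.067, 0.092, 0.002, 0, 0, 0.009, 0]
    - [0.069, 0.09, 0.002, 0, 0, 0.009, 0]
    - [0.07, 0.09, 0.002, 0, 0, 0.009, 0]
    - [0.072, 0.087, 0.002, 0, 0, 0.009, 0]
    - [0.06, 0.07, 0.002, 0, 0, 0.009, 0]
    - [0.03, 0.03, 0.002, 0, 0, 0.009, 0]
    - [0, 0, 0, 0, 0, 0, 0]

```text
t: 7.58
tcp_pos: [0.6207, -0.0867, 0.3217]
tool_rot: [[-0.097, 0.995, -0.023], [0.995, 0.097, 0.008], [0.01, -0.022, -1.0]]
ft_force: [-0.5, -0.2, 0.1]
opening: 0.08
```

```bash
python3 -c "
from plan import *
st();plan([(.6375,-.0735,.30,5.8,0)],.035)
s=grab('side','s3.png')['pixels'];t=grab('top','t3.png')['pixels']
cv2.imwrite('pics/x3.png',np.hstack([cv2.resize(s[110:290,230:390],(400,450),interpolation=2),cv2.resize(t[150:330,290:450],(400,450),interpolation=2)]))"
```

```text
t 7.575 tcp [ 0.6207 -0.0867  0.3217] head 5.58 tilt [-0.023  0.008 -1.   ] F [-0.5  -0.16  0.11] op 0.08 j [-0.21  0.48  1.4   0.    1.28 -0.31]
1 end [ 0.6376 -0.0734  0.3001]
[[0.038,0.062,0.071,-0.011,-0.005,-0.002,0]]
```

View pics/x3.png

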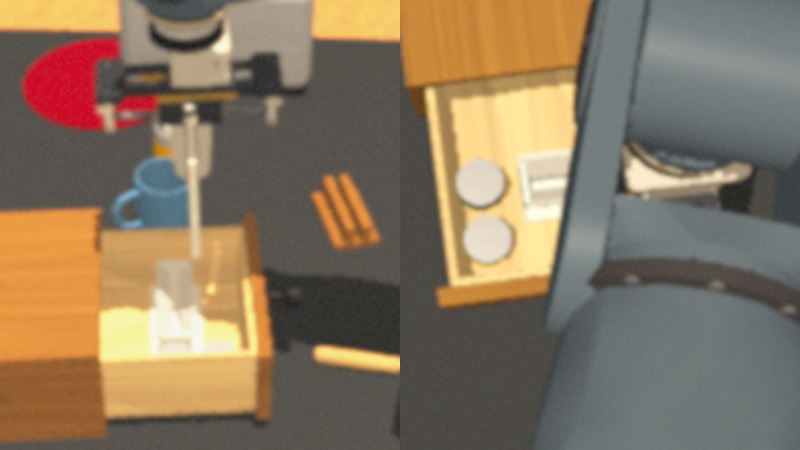

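Call:
carry_out:
  increments:
    - [0.038, 0.06, 0.05, -0.011, -0.005, -0.002, 0]
    - [0, 0, 0.0, 0, 0, 0, 0]
    - [0, 0, 0, 0, 0, 0, 0]

```text
t: 8.05
tcp_pos: [0.6358, -0.0765, 0.3068]
tool_rot: [[-0.099, 0.995, 0.001], [0.995, 0.099, -0.001], [-0.001, 0.001, -1.0]]
ft_force: [0.1, -0.7, -0.0]
opening: 0.086
```

```bash
python3 -c "
from plan import *
st();plan([(.6375,-.0735,.25,5.8,0)],.02)"
```

```text
t 8.05 tcp [ 0.6358 -0.0765  0.3068] head 5.7 tilt [ 0.001 -0.001 -1.   ] F [ 0.13 -0.67 -0.04] op 0.086 j [-0.19  0.51  1.4  -0.    1.23 -0.29]
3 end [ 0.6374 -0.0736  0.2501]
[[0.003,0.002,0.063,0.0,0.0,0.0,0],[0.003,0.002,0.063,0.0,0.0,0.0,0],[0.003,0.002,0.063,0.0,0.0,0.0,0]]
```

Call:
carry_out:
  increments:
    - [0.003, 0.003, 0.06, 0, 0, 0, 0]
    - [0.003, 0.002, 0.06, 0, 0, 0, 0]
    - [0.003, 0.002, 0.05, 0, 0, 0, 0]
    - [0, 0, 0, 0, 0, 0, 0]

```text
t: 8.55
tcp_pos: [0.6367, -0.0746, 0.252]
tool_rot: [[-0.098, 0.995, -0.001], [0.995, 0.098, -0.001], [-0.001, -0.001, -1.0]]
ft_force: [0.3, 0.5, -1.0]
opening: 0.087
```

```bash
python3 -c "
from plan import *
st();plan([(.6375,-.0735,.25,5.8,0)],.02)
s=grab('side','s4.png')['pixels'];cv2.imwrite('pics/x4.png',cv2.resize(s[165:265,250:350],(800,800),interpolation=2)[:600])"
```

```text
t 8.55 tcp [ 0.6367 -0.0746  0.252 ] head 5.63 tilt [-0.001 -0.001 -1.   ] F [ 0.32  0.54 -0.96] op 0.087 j [-0.19  0.57  1.45 -0.    1.13 -0.29]
1 end [ 0.6375 -0.0736  0.2499]
[[0.003,0.003,0.007,0.0,0.0,-0.001,0]]
```

View pics/x4.png

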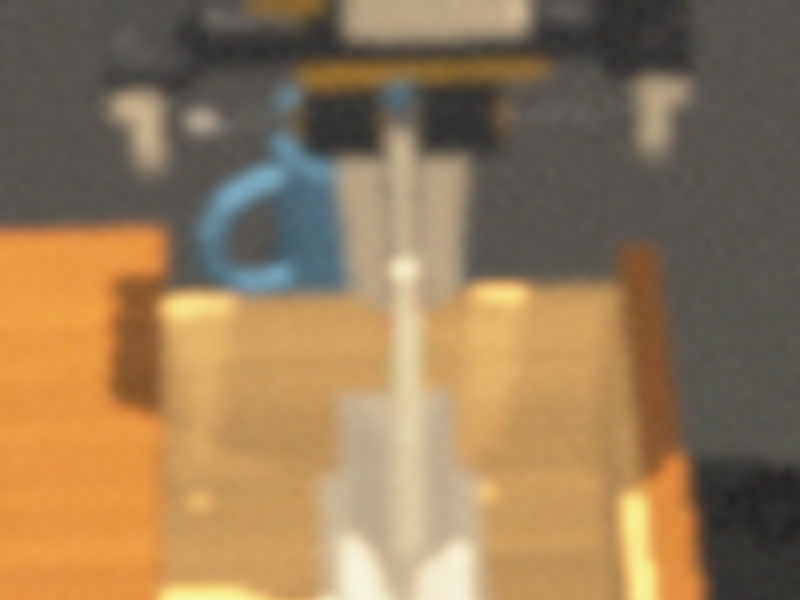

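The side view shows the card edge-on at px (301,200), with its foot at about (301,233). That is centred between the two white slot walls (294 to 309). Lowering.

Call:
carry_out:
  increments:
    - [0.002, 0.002, 0.05, 0, 0, 0, 0]
    - [0.001, 0.001, 0.05, 0, 0, 0, 0]
    - [0, 0, 0.03, 0, 0, 0, 0]
    - [0, 0, 0.01, 0, 0, 0, 0]

```text
t: 9.1
tcp_pos: [0.6385, -0.0736, 0.2088]
tool_rot: [[-0.098, 0.995, 0.003], [0.995, 0.098, -0.001], [-0.002, 0.003, -1.0]]
ft_force: [1.4, 0.1, 0.3]
opening: 0.083
```

```bash
python3 -c "
from plan import *
st()"
```

```text
t 9.1 tcp [ 0.6385 -0.0736  0.2088] head 5.64 tilt [ 0.003 -0.001 -1.   ] F [1.39 0.1  0.26] op 0.083 j [-0.19  0.62  1.48 -0.    1.04 -0.29]
```

Call:
carry_out:
  increments:
    - [0, 0, 0.03, 0, 0, 0, 0]
    - [0, 0, 0.02, 0, 0, 0, 0]
    - [0, 0, 0.01, 0, 0, 0, 0]

```text
t: 9.48
tcp_pos: [0.6406, -0.0737, 0.194]
tool_rot: [[-0.098, 0.995, 0.01], [0.995, 0.098, -0.002], [-0.003, 0.01, -1.0]]
ft_force: [-2.0, 5.5, 31.6]
opening: 0.086
```

```bash
python3 -c "
from plan import *
st()"
```

```text
t 9.475 tcp [ 0.6406 -0.0737  0.194 ] head 5.63 tilt [ 0.01  -0.002 -1.   ] F [-2.01  5.49 31.57] op 0.086 j [-0.19  0.64  1.49  0.    1.01 -0.29]
```

Call:
carry_out:
  increments:
    - [0, 0, -0.003, 0.002, 0.002, 0, 0]
    - [0, 0, 0, 0, 0, 0, 0.12]
    - [0, 0, 0, 0, 0, 0, 0.25]
    - [0, 0, 0, 0, 0, 0, 0.35]
    - [0, 0, 0, 0, 0, 0, 0.4]

```text
t: 10.1
tcp_pos: [0.6407, -0.0738, 0.1949]
tool_rot: [[-0.098, 0.995, 0.006], [0.995, 0.098, 0.002], [0.001, 0.006, -1.0]]
ft_force: [-0.0, -1.3, -0.4]
opening: 0.378
```

```bash
python3 -c "
from plan import *
st()
s=grab('side','s5.png')['pixels'];cv2.imwrite('pics/x5.png',cv2.resize(s[165:265,250:350],(800,800),interpolation=2)[:600])"
```

```text
t 10.1 tcp [ 0.6407 -0.0738  0.1949] head 5.63 tilt [ 0.006  0.002 -1.   ] F [-0.05 -1.29 -0.36] op 0.378 j [-0.19  0.64  1.48  0.    1.02 -0.29]
```

View pics/x5.png

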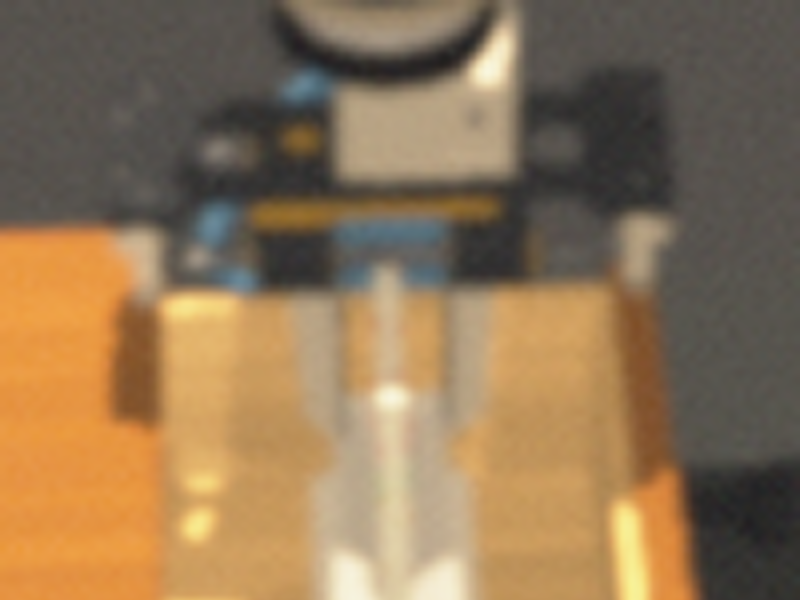

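The side view shows the card standing in the slot, with its top edge near px (298,198). Both fingers are clear of it on either side (290 and 309). Lifting off and going to the clip.

Call:
carry_out:
  increments:
    - [0, 0, -0.05, 0, 0, 0, 0.4]
    - [0, 0, -0.1, 0, 0, 0, 0.4]
    - [0, 0, -0.12, 0, 0, 0, 0.4]
    - [0, 0, -0.1, 0, 0, 0, 0.5]
    - [0, 0, -0.05, 0, 0, 0, 0.8]
    - [0, 0, 0, 0, 0, 0, 1]

```text
t: 10.9
tcp_pos: [0.6398, -0.074, 0.3288]
tool_rot: [[-0.098, 0.995, 0.008], [0.995, 0.098, 0.001], [0.001, 0.008, -1.0]]
ft_force: [0.1, 0.2, 0.2]
opening: 0.671
```

```bash
python3 -c "
from plan import *
st();plan([(.4085,.3474,.28,20.2,1)],.045)"
```

```text
t 10.9 tcp [ 0.6398 -0.074   0.3288] head 5.63 tilt [ 0.008  0.001 -1.   ] F [0.1  0.22 0.21] op 0.671 j [-0.19  0.5   1.36  0.    1.27 -0.29]
11 end [0.4085 0.3474 0.2801]
[[0.134,-0.057,0.014,0.0,0.0,-0.011,1],[0.135,-0.055,0.015,0.0,0.0,-0.011,1],[0.137,-0.051,0.014,0.0,0.0,-0.011,1],[0.137,-0.048,0.015,0.0,0.0,-0.011,1],[0.139,-0.044,0.014,0.0,0.0,-0.011,1],[0.139,-0.042,0.014,0.0,0.0,-0.011,1],[0.141,-0.038,0.015,0.0,0.0,-0.011,1],[0.141,-0.035,0.014,0.0,0.0,-0.011,1],[0.143,-0.032,0.015,0.0,0.0,-0.011,1],[0.143,-0.029,0.014,0.0,0.0,-0.011,1],[0.143,-0.025,0.014,0.0,0.0,-0.011,1]]
```

Call:
carry_out:
  increments:
    - [0.134, -0.057, 0, 0, 0, -0.011, 1]
    - [0.135, -0.055, 0.005, 0, 0, -0.011, 1]
    - [0.137, -0.05, 0.01, 0, 0, -0.011, 1]
    - [0.137, -0.048, 0.01, 0, 0, -0.011, 1]
    - [0.139, -0.044, 0.01, 0, 0, -0.011, 1]
    - [0.139, -0.042, 0.01, 0, 0, -0.011, 1]
    - [0.14, -0.038, 0.01, 0, 0, -0.011, 1]
    - [0.14, -0.035, 0.01, 0, 0, -0.011, 1]
    - [0.14, -0.03, 0.01, 0, 0, -0.011, 1]
    - [0.12, -0.025, 0.01, 0, 0, -0.011, 1]
    - [0.06, -0.02, 0.01, 0, 0, -0.011, 1]
    - [0, 0, 0, 0, 0, 0, 1]

```text
t: 12.4
tcp_pos: [0.4094, 0.3264, 0.285]
tool_rot: [[-0.351, 0.936, -0.012], [0.936, 0.351, -0.004], [0.0, -0.013, -1.0]]
ft_force: [0.7, 0.2, 0.7]
opening: 1.0
```

```bash
python3 -c "
from plan import *
st();plan([(.4085,.3474,.24,20.2,1)],.045)
s=grab('side','s6.png')['pixels'];t=grab('top','t6.png')['pixels']
cv2.imwrite('pics/x6.png',np.hstack([cv2.resize(s[280:420,320:460],(400,400),interpolation=2),cv2.resize(t[150:270,290:430],(400,400),interpolation=2)]))"
```

```text
t 12.4 tcp [0.4094 0.3264 0.285 ] head 20.56 tilt [-0.012 -0.004 -1.   ] F [0.71 0.23 0.69] op 1.0 j [0.58 0.33 1.73 0.   1.09 0.22]
2 end [0.4084 0.3475 0.24  ]
[[0.033,0.012,0.075,-0.003,0.0,0.001,1],[0.034,0.011,0.075,-0.003,0.0,0.001,1]]
```

View pics/x6.png

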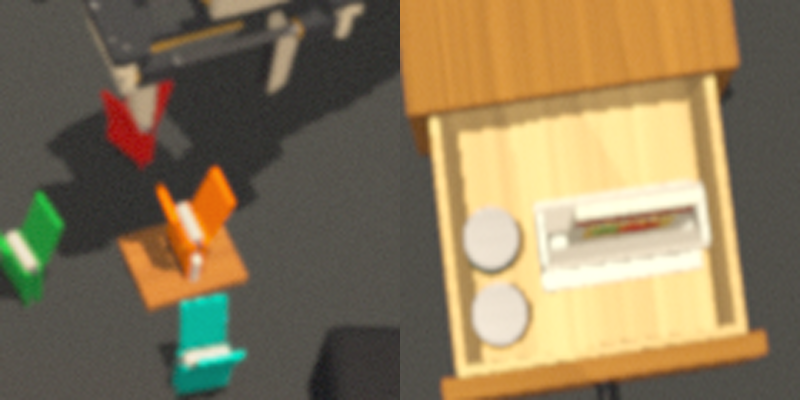

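The top view shows the card upright in the slot, with its white top edge at px about (352–394, 216–224). The clip is untouched at side (388,360). I'll measure the card top while it's in view.

```bash
python3 - <<'E'
from h import *
t={k:v for k,v in cams.read_camera('top').items()};im=t['pixels']
a=cv2.resize(im[200:240,335:405],(770,440),interpolation=2)
for k in range(0,70,5): cv2.putText(a,str(335+k),(k*11,10),0,.35,(0,0,255)); cv2.line(a,(k*11,0),(k*11,440),(120,120,120),1)
for k in range(0,40,5): cv2.putText(a,str(200+k),(0,k*11+10),0,.35,(0,0,255)); cv2.line(a,(0,k*11),(770,k*11),(120,120,120),1)
cv2.imwrite('pics/x7.png',a)
E
```

View pics/x7.png

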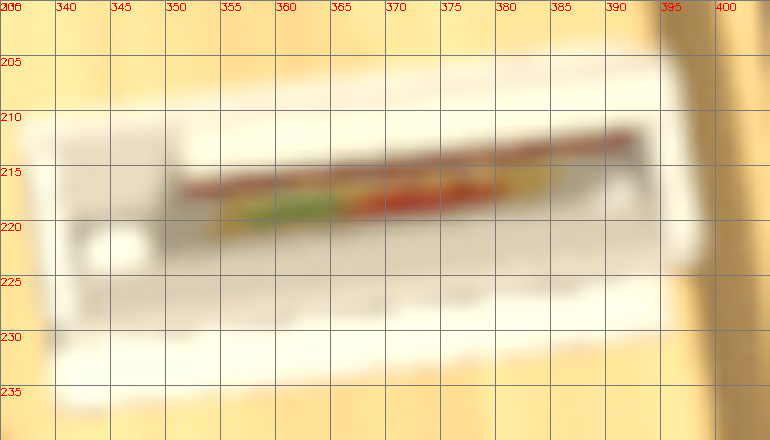

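```bash
python3 - <<'E'
from h import *
t=cams.read_camera('top')
p,q=onz(t,351.5,216.6,.158),onz(t,393,211.6,.158);d=(q-p);print(p,q,np.linalg.norm(d),np.degrees(np.arctan2(d[1],d[0])))
n=np.array([-d[1],d[0],0])/np.linalg.norm(d);print('centre',(p+q)/2+n*.004)
from plan import *
st();plan([(.4085,.3474,.24,20.2,1)],.045)
E
```

```text
[ 0.63204717 -0.03188747  0.158     ] [ 0.64020158 -0.11433946  0.158     ] 0.08285424206870168 -84.35187663286692
centre [ 0.64010495 -0.07271979  0.158     ]
t 12.6 tcp [0.4108 0.3253 0.286 ] head 20.38 tilt [-0.011 -0.003 -1.   ] F [0.79 0.07 0.25] op 1.003 j [0.58 0.33 1.73 0.   1.09 0.22]
2 end [0.4086 0.3475 0.2401]
[[0.036,0.01,0.077,-0.003,0.0,0.001,1],[0.036,0.01,0.076,-0.003,0.0,0.001,1]]
```

Call:
carry_out:
  increments:
    - [0.036, 0.01, 0.077, -0.003, 0, 0.001, 1]
    - [0.036, 0.01, 0.076, -0.003, 0, 0, 1]
    - [0, 0, 0, 0, 0, 0, 1]

```text
t: 12.98
tcp_pos: [0.4106, 0.346, 0.2397]
tool_rot: [[-0.342, 0.94, 0.003], [0.94, 0.342, 0.002], [0.001, 0.003, -1.0]]
ft_force: [0.8, -0.0, -0.7]
opening: 1.0
```

```bash
python3 -c "
from plan import *
st();plan([(.4085,.3474,.155,20.2,1)],.025)
s=grab('side','s8.png')['pixels']
cv2.imwrite('pics/x8.png',cv2.resize(s[280:420,320:460],(600,600),interpolation=2))"
```

```text
t 12.975 tcp [0.4106 0.346  0.2397] head 20.0 tilt [ 0.003  0.002 -1.   ] F [ 0.81 -0.02 -0.75] op 1.0 j [ 0.61  0.4   1.75 -0.    0.99  0.26]
4 end [0.4084 0.3475 0.1551]
[[0.002,-0.001,0.071,0.0,0.0,0.0,1],[0.001,-0.002,0.07,0.0,0.0,0.0,1],[0.002,-0.001,0.071,0.0,0.0,0.0,1],[0.002,-0.002,0.07,0.0,0.0,0.0,1]]
```

View pics/x8.png

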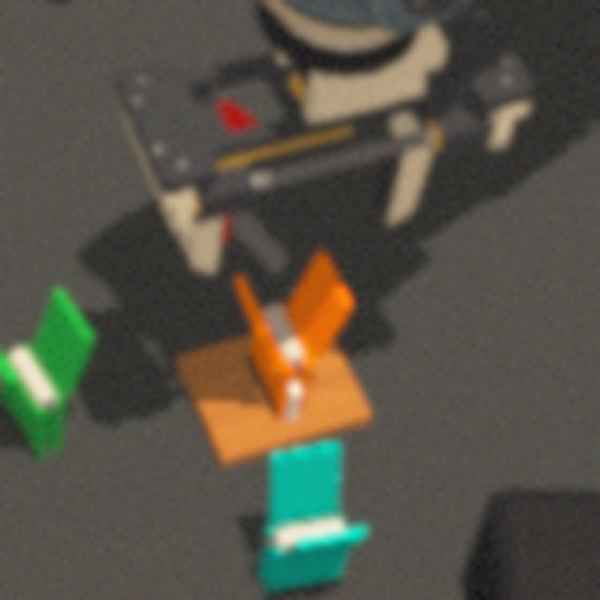

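The side view shows the fingertips at about (368,342) and (413,330), straddling the orange handles at (377,345) to (400,350). Descending.

Call:
carry_out:
  increments:
    - [0.002, -0.002, 0.07, 0, 0, 0, 1]
    - [0.002, -0.002, 0.07, 0, 0, 0, 1]
    - [0.002, -0.002, 0.07, 0, 0, 0, 1]
    - [0.001, 0, 0.05, 0, 0, 0, 1]
    - [0, 0, 0, 0, 0, 0, 1]

```text
t: 13.65
tcp_pos: [0.4127, 0.3461, 0.1662]
tool_rot: [[-0.339, 0.941, 0.011], [0.941, 0.339, 0.007], [0.003, 0.012, -1.0]]
ft_force: [-0.4, -1.2, 0.7]
opening: 0.999
```

```bash
python3 -c "
from plan import *
st();plan([(.4085,.3474,.155,20.2,1)],.025)
s=grab('side','s9.png')['pixels']
cv2.imwrite('pics/x9.png',cv2.resize(s[310:400,340:430],(600,600),interpolation=2))"
```

```text
t 13.65 tcp [0.4127 0.3461 0.1662] head 19.79 tilt [ 0.011  0.007 -1.   ] F [-0.42 -1.16  0.67] op 0.999 j [ 0.61  0.51  1.8  -0.    0.82  0.27]
1 end [0.4085 0.3475 0.1551]
[[0.009,-0.012,0.037,0.006,-0.001,-0.003,1]]
```

View pics/x9.png

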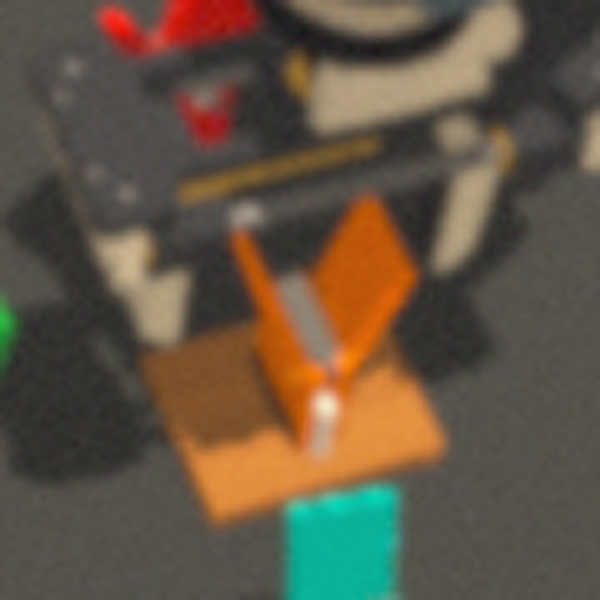

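Call:
carry_out:
  increments:
    - [0.009, -0.012, 0.037, 0.006, -0.001, -0.003, 1]
    - [0, 0, 0.005, 0, 0, 0, 0.8]
    - [0, 0, 0, 0, 0, 0, 0.6]
  force: 25

```text
t: 14.08
tcp_pos: [0.409, 0.3482, 0.1549]
tool_rot: [[-0.345, 0.939, 0.001], [0.939, 0.345, 0.002], [0.001, 0.002, -1.0]]
ft_force: [0.6, 0.4, -0.9]
opening: 0.839
```

```bash
python3 -c "
from plan import *
st();plan([(.4085,.3474,.155,20.2,.5)],.025)"
```

```text
t 14.075 tcp [0.409  0.3482 0.1549] head 20.18 tilt [ 0.001  0.002 -1.   ] F [ 0.58  0.4  -0.9 ] op 0.839 j [0.62 0.53 1.8  0.   0.81 0.27]
1 end [0.4084 0.3473 0.1549]
[[-0.002,-0.003,0.0,0.001,-0.001,0.0,0.5]]
```

Call:
carry_out:
  increments:
    - [-0.001, -0.003, 0, 0, 0, 0, 0.5]
    - [0, 0, 0, 0, 0, 0, 0.4]
    - [0, 0, 0, 0, 0, 0, 0.3]
    - [0, 0, 0, 0, 0, 0, 0.2]

```text
t: 14.58
tcp_pos: [0.4088, 0.348, 0.1562]
tool_rot: [[-0.345, 0.939, 0.003], [0.939, 0.345, 0.003], [0.002, 0.004, -1.0]]
ft_force: [-0.2, -0.6, 7.1]
opening: 0.409
```

```bash
python3 -c "
from plan import *
st();plan([(.4085,.3474,.155,20.2,.5)],.025)"
```

```text
t 14.575 tcp [0.4088 0.348  0.1562] head 20.19 tilt [ 0.003  0.003 -1.   ] F [-0.15 -0.63  7.07] op 0.409 j [0.62 0.52 1.8  0.   0.81 0.27]
1 end [0.4085 0.3472 0.155 ]
[[-0.002,-0.002,0.004,0.002,-0.001,0.0,0.5]]
```

Call:
carry_out:
  increments:
    - [0, -0.001, 0, 0, 0, 0, 0.1]
    - [0, 0, 0, 0, 0, 0, 0]
    - [0, 0, 0, 0, 0, 0, 0]
    - [0, 0, 0, 0, 0, 0, 0]
  force: 30

```text
t: 15.08
tcp_pos: [0.4088, 0.3481, 0.1567]
tool_rot: [[-0.345, 0.939, 0.004], [0.939, 0.345, 0.004], [0.002, 0.005, -1.0]]
ft_force: [0.4, 0.5, 1.1]
opening: 0.281
```

```bash
python3 -c "
from plan import *
st()
s=grab('side','s10.png')['pixels']
cv2.imwrite('pics/x10.png',cv2.resize(s[310:400,340:430],(600,600),interpolation=2))"
```

```text
t 15.075 tcp [0.4088 0.3481 0.1567] head 20.18 tilt [ 0.004  0.004 -1.   ] F [0.42 0.52 1.13] op 0.281 j [0.62 0.52 1.8  0.   0.81 0.27]
```

View pics/x10.png

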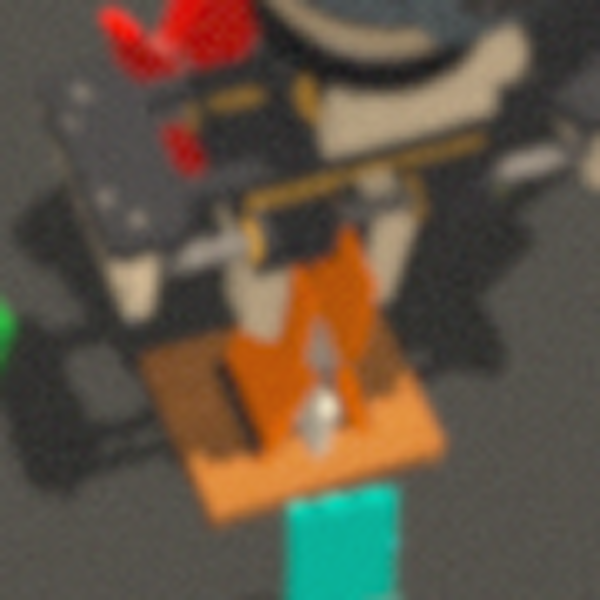

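The clip is fully squeezed (opening 0.281, about 26 mm). The side view shows the jaws spread at px (380,370) and (393,372), clear of the plate. Lifting straight up.

Call:
carry_out:
  increments:
    - [0, 0, -0.03, 0, 0, 0, 0]
    - [0, 0, -0.06, 0, 0, 0, 0]
    - [0, 0, -0.08, 0, 0, 0, 0]
    - [0, 0, -0.1, 0, 0, 0, 0]
    - [0, 0, -0.12, 0, 0, 0, 0]
    - [0, 0, -0.12, 0, 0, 0, 0]
    - [0, 0, -0.12, 0, 0, 0, 0]
    - [0, 0, -0.05, 0, 0, 0, 0]
    - [0, 0, 0, 0, 0, 0, 0]
  force: 35

```text
t: 16.25
tcp_pos: [0.4067, 0.3464, 0.3691]
tool_rot: [[-0.345, 0.939, 0.002], [0.939, 0.345, 0.002], [0.001, 0.003, -1.0]]
ft_force: [0.8, -0.0, -1.5]
opening: 0.279
```

```bash
python3 -c "
from plan import *
st();plan([(.6405,-.073,.37,5.65,0)],.045)
s=grab('side','s11.png')['pixels']
cv2.imwrite('pics/x11.png',cv2.resize(s[230:400,330:500],(600,600),interpolation=2))"
```

```text
t 16.25 tcp [0.4067 0.3464 0.3691] head 20.19 tilt [ 0.002  0.002 -1.   ] F [ 0.82 -0.03 -1.46] op 0.279 j [0.62 0.26 1.61 0.   1.27 0.27]
11 end [ 0.6406 -0.073   0.3701]
[[-0.144,0.023,0.0,0.0,0.0,0.011,0],[-0.143,0.026,-0.001,0.0,0.0,0.011,0],[-0.142,0.029,0.0,0.0,0.0,0.011,0],[-0.142,0.032,-0.001,0.0,0.0,0.011,0],[-0.141,0.036,0.0,0.0,0.0,0.011,0],[-0.141,0.039,0.0,0.0,0.0,0.011,0],[-0.139,0.042,-0.001,0.0,0.0,0.011,0],[-0.138,0.046,0.0,0.0,0.0,0.011,0],[-0.137,0.048,-0.001,0.0,0.0,0.011,0],[-0.136,0.052,0.0,0.0,0.0,0.011,0],[-0.135,0.055,-0.001,0.0,0.0,0.011,0]]
```

View pics/x11.png

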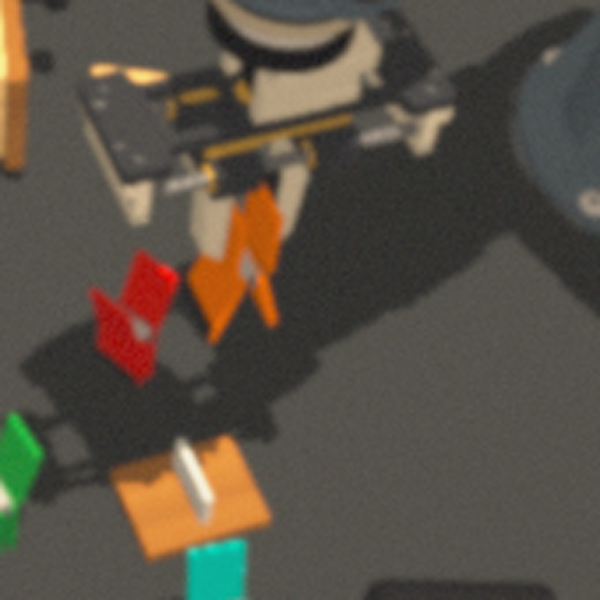

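The clip is off the stand and wide open, with its jaw tips at side px about (391,326) and (408,322). The empty stand is at (384,370). Moving over to the card.

Call:
carry_out:
  increments:
    - [-0.12, 0.02, 0, 0, 0, 0.011, 0]
    - [-0.14, 0.026, 0, 0, 0, 0.011, 0]
    - [-0.14, 0.03, -0.005, 0, 0, 0.011, 0]
    - [-0.14, 0.032, -0.005, 0, 0, 0.011, 0]
    - [-0.14, 0.036, -0.005, 0, 0, 0.011, 0]
    - [-0.14, 0.04, -0.005, 0, 0, 0.011, 0]
    - [-0.14, 0.042, -0.005, 0, 0, 0.011, 0]
    - [-0.14, 0.046, -0.005, 0, 0, 0.011, 0]
    - [-0.13, 0.048, -0.005, 0, 0, 0.011, 0]
    - [-0.09, 0.04, 0, 0, 0, 0.011, 0]
    - [-0.04, 0.02, 0, 0, 0, 0.011, 0]
    - [0, 0, 0, 0, 0, 0, 0]

```text
t: 17.8
tcp_pos: [0.6187, -0.0353, 0.3557]
tool_rot: [[-0.092, 0.995, -0.03], [0.996, 0.092, -0.002], [0.001, -0.03, -1.0]]
ft_force: [-0.4, 0.3, -0.3]
opening: 0.28
```

```bash
python3 -c "
from plan import *
st();plan([(.6405,-.073,.34,5.65,0)],.045)"
```

```text
t 17.8 tcp [ 0.6187 -0.0353  0.3557] head 5.26 tilt [-0.03  -0.002 -1.   ] F [-0.39  0.28 -0.3 ] op 0.28 j [-0.13  0.45  1.38 -0.01  1.35 -0.22]
2 end [ 0.6406 -0.073   0.3399]
[[-0.066,0.031,0.025,-0.007,0.0,-0.002,0],[-0.066,0.031,0.026,-0.007,0.0,-0.002,0]]
```

Call:
carry_out:
  increments:
    - [-0.066, 0.031, 0.01, -0.007, 0, -0.002, 0]
    - [-0.066, 0.031, 0.01, -0.007, 0, -0.002, 0]
    - [0, 0, 0, 0, 0, 0, 0]
    - [0, 0, 0, 0, 0, 0, 0]

```text
t: 18.3
tcp_pos: [0.6418, -0.0738, 0.3483]
tool_rot: [[-0.103, 0.995, 0.001], [0.995, 0.103, 0.001], [0.001, 0.001, -1.0]]
ft_force: [0.4, 1.1, -0.4]
opening: 0.282
```

```bash
python3 -c "
from plan import *
st();plan([(.6405,-.073,.32,5.65,0)],.02)
s=grab('side','s12.png')['pixels']
cv2.imwrite('pics/x12.png',cv2.resize(s[120:260,230:370],(600,600),interpolation=2))"
```

```text
t 18.3 tcp [ 0.6418 -0.0738  0.3483] head 5.92 tilt [ 0.001  0.001 -1.   ] F [ 0.42  1.13 -0.43] op 0.282 j [-0.19  0.49  1.33  0.    1.32 -0.29]
2 end [ 0.6405 -0.073   0.3201]
[[0.001,-0.002,0.047,0.0,0.0,0.001,0],[0.002,-0.002,0.047,0.0,0.0,0.001,0]]
```

View pics/x12.png

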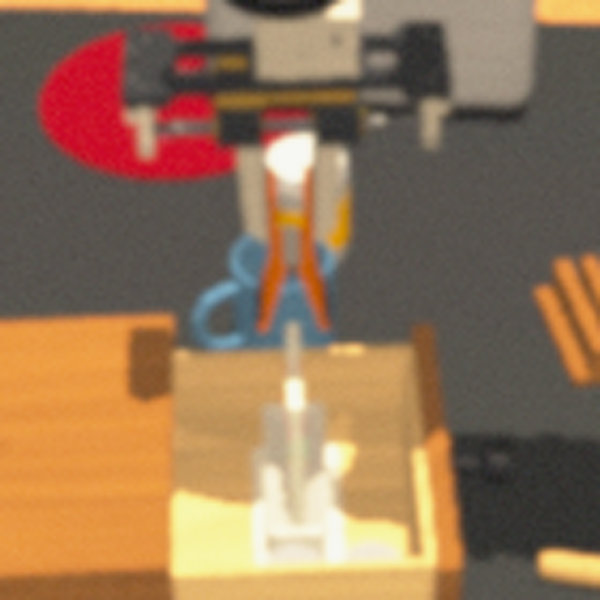

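The side view shows the open jaws at px (292,197) and (306,197), centred over the card's top edge, which runs from (298,195) at the far end to (298,212) at the near end. Lowering slowly.

Call:
carry_out:
  increments:
    - [0.001, -0.002, 0.047, 0, 0, 0.001, 0]
    - [0.001, -0.002, 0.047, 0, 0, 0.001, 0]
    - [0, 0, 0.01, 0, 0, 0, 0]
    - [0, 0, 0, 0, 0, 0, 0]

```text
t: 18.85
tcp_pos: [0.6399, -0.0721, 0.3144]
tool_rot: [[-0.1, 0.995, -0.001], [0.995, 0.1, 0.002], [0.002, -0.0, -1.0]]
ft_force: [-0.6, 0.2, -0.4]
opening: 0.278
```

```bash
python3 -c "
from plan import *
st();plan([(.6405,-.073,.281,5.65,0)],.015)"
```

```text
t 18.85 tcp [ 0.6399 -0.0721  0.3144] head 5.74 tilt [-0.001  0.002 -1.   ] F [-0.64  0.25 -0.36] op 0.278 j [-0.18  0.51  1.38  0.    1.25 -0.29]
3 end [ 0.6406 -0.0729  0.2811]
[[-0.001,0.001,0.037,0.0,0.0,0.0,0],[-0.001,0.0,0.037,0.0,0.0,0.0,0],[-0.001,0.001,0.037,0.0,0.0,0.0,0]]
```

Call:
carry_out:
  increments:
    - [-0.001, 0.001, 0.03, 0, 0, 0, 0]
    - [-0.001, 0, 0.03, 0, 0, 0, 0]
    - [-0.001, 0, 0.025, 0, 0, 0, 0]
    - [0, 0, 0.01, 0, 0, 0, 0]
    - [0, 0, 0, 0, 0, 0, 0]

```text
t: 19.48
tcp_pos: [0.6404, -0.073, 0.2841]
tool_rot: [[-0.1, 0.995, -0.0], [0.995, 0.1, 0.002], [0.002, 0.0, -1.0]]
ft_force: [0.1, 0.7, 0.0]
opening: 0.278
```

```bash
python3 -c "
from plan import *
st();plan([(.6405,-.073,.281,5.65,0)],.015)
s=grab('side','s13.png')['pixels']
cv2.imwrite('pics/x13.png',cv2.resize(s[160:240,260:340],(600,600),interpolation=2))"
```

```text
t 19.475 tcp [ 0.6404 -0.073   0.2841] head 5.73 tilt [-0.     0.002 -1.   ] F [0.09 0.69 0.  ] op 0.278 j [-0.19  0.54  1.41  0.    1.19 -0.29]
1 end [ 0.6404 -0.073   0.2811]
[[0.0,0.0,0.01,0.0,-0.001,0.001,0]]
```

View pics/x13.png

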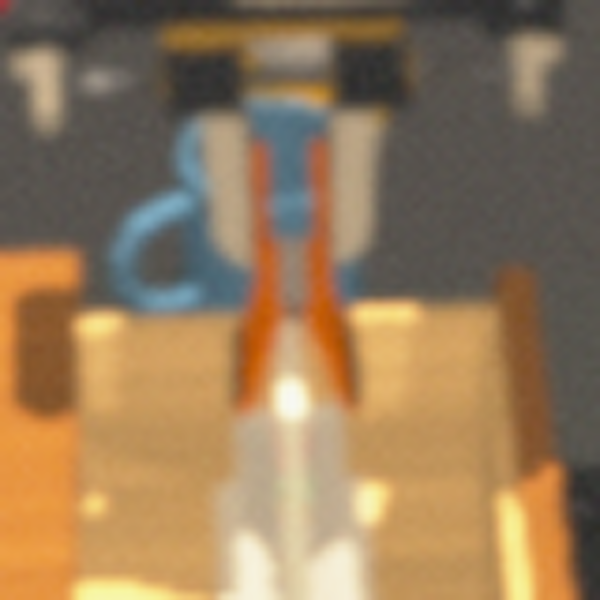

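```bash
python3 -c "
from h import *
s=cams.read_camera('side')
def ony(u,v,y):
    o,d=ray(s,u,v);return (o+d*(y-o[1])/d[1]).round(4)
for u,v,y in((292.7,214.2,-.055),(306.7,214.,-.052),(298.8,211.5,-.031)):print(ony(u,v,y))
for p in((.6405,-.073,.158),(.6446,-.0305,.158),(.6236,-.055,.1395),(.6576,-.052,.1395)):print(p,proj(s,p))
"
```

```text
[ 0.6586 -0.055   0.1358]
[ 0.6192 -0.052   0.1412]
[ 0.639  -0.031   0.1683]
(0.6405, -0.073, 0.158) [299.49847421 204.18500591]
(0.6446, -0.0305, 0.158) [296.81342968 214.36628725]
(0.6236, -0.055, 0.1395) [305.20949804 213.67802426]
(0.6576, -0.052, 0.1395) [292.92911644 213.95785471]
```

Call:
carry_out:
  increments:
    - [0, 0, 0.006, 0, 0, 0, 0]
    - [0, 0, 0, 0, 0, 0, 0]
    - [0, 0, 0, 0, 0, 0, 0]

```text
t: 19.95
tcp_pos: [0.6406, -0.073, 0.2831]
tool_rot: [[-0.1, 0.995, 0.001], [0.995, 0.1, 0.001], [0.001, 0.001, -1.0]]
ft_force: [0.0, -1.0, -1.0]
opening: 0.282
```

```bash
python3 -c "
from plan import *
st()
s=grab('side','s14.png')['pixels'];t=grab('top','t14.png')['pixels'];st()
cv2.imwrite('pics/x14.png',np.hstack([cv2.resize(s[160:240,260:340],(400,400),interpolation=2),cv2.resize(t[100:400,170:470],(400,400),interpolation=2)]))"
```

```text
t 19.95 tcp [ 0.6406 -0.073   0.2831] head 5.73 tilt [ 0.001  0.001 -1.   ] F [ 0.01 -1.   -0.97] op 0.282 j [-0.19  0.54  1.41  0.    1.19 -0.29]
t 20.05 tcp [ 0.6406 -0.0731  0.2831] head 5.73 tilt [ 0.001  0.001 -1.   ] F [ 0.26 -0.87 -0.32] op 0.281 j [-0.19  0.54  1.41  0.    1.19 -0.29]
```

View pics/x14.png

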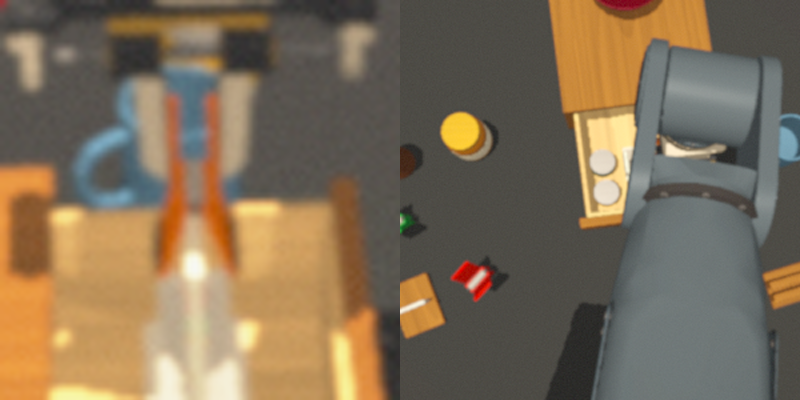

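The side view shows the wide-open jaws, tips at px (292,214) and (306,214), around the card with a gap on both sides. The top view shows the drawer still open and the other clips in place. The pose is steady and no contact force is measured, so I'm handing in.

```bash
python3 -c "
from workcell import sign_off
print(sign_off())"
```

```text
the job is handed in; nothing more can be done
None
```

The recipe card stands upright in the drawer's white slot, released. The orange clip is held squeezed wide open around the middle of its top edge, and I handed the job in at about 20 s.

**Last checks that agreed**
- **Position:** the tool was steady over the card, within about 1 mm of its measured centre and 0.1° of its direction.
- **Grip:** the gripper read 26 mm across the handles at 35 N, which is the fully squeezed width.
- **Contact:** the wrist force was about 1 N, so nothing suggests the clip is touching anything. The side picture shows a gap on both sides of the card.
- **Depth:** I estimate the card edge is 16–20 mm inside the mouth. That comes from the tool height and from the jaw tips, which appear at about 0.136–0.141 m in the picture.

**What disagreed or drifted**
- One picture reading of the card's near top corner gave 0.168 m instead of 0.158 m. I put this down to a blurred bright patch, because the card reached the slot floor at the expected height. Even if the reading were right, the depth would still be just under 3 cm.
- The drawer slid inwards by about 2–3 mm while I put the card in. It is still open, and I re-measured the card before placing the clip.

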